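# Sweep broken brake pads from the vise into the catch pan

### The job

Take the scrubbing brush by its handle and, touching the pads with the brush only, sweep all three broken brake pads out from between the vise jaws and off the open end into the catch pan, so that each lies wholly in the pan. Then stand the brush back on its bristles on the steel sheet, clear of the vise and the pan. Leave the parts bowl, jar, tire gauge and socket clip where they are.

Things in the scene. Friction and masses are not known exactly. Their poses are not given: they have to be found in the camera images.
- brush: Wooden brush standing on its bristles, 126 (x) x 44 (y) x 94 high, 0.22 kg, same both ways round. Origin: centre of the underside. Stiff bristles, as one rigid block 122 x 38, up to 30 mm; block to 42 mm; above it a bridge handle: bar along x, 20 wide (y) x 20 high, centred 84 mm up, on posts at x = +-50 mm (16 thick). Grip the bar mid-way from above, closing along y; free space below it.
- vise: Grey drill-press vise, fixed. Origin: centre of underside; x along the screw, whose T-handle ends at x = 203 mm. Bed 250 (x) x 180 (y), flat top 30 mm above the sheet. Two jaws along y (170 long), inner faces at x = +-78 mm, tops 62 mm above the sheet; the channel between them runs along y, open at both ends (bed ends at y = +-90 mm): pan at one end, parts bowl at the other.
- pan: Shallow aluminium catch pan, fixed, against one open end of the vise (either end): 200 (x) x 170 (y) x 24 high, walls and floor 4 mm. Origin: centre of its underside; axes parallel to the vise's. Its centre is 177 mm from the vise's along the vise's +y or -y; its rim is 6 mm below the bed's top.
- pad_a: Broken half of a worn brake pad, 60 (x) x 30 (y) x 18 high, about 0.14 kg, dark steel plate below, near-black friction block on top, lying loose on the vise bed between the jaws, long side roughly along the channel. Origin: centre of the underside. One of three alike.
- pad_b: Broken half of a worn brake pad, 60 (x) x 30 (y) x 18 high, about 0.14 kg, dark steel plate below, near-black friction block on top, lying loose on the vise bed between the jaws, long side roughly along the channel. Origin: centre of the underside. One of three alike.
- pad_c: Broken half of a worn brake pad, 60 (x) x 30 (y) x 18 high, about 0.14 kg, dark steel plate below, near-black friction block on top, lying loose on the vise bed between the jaws, long side roughly along the channel. Origin: centre of the underside. One of three alike.
- bowl: Black magnetic parts bowl, 110 across the rim, 30 high, with five flanged steel lug nuts clinging in it, 0.7 kg, loose on the sheet 177 mm from the vise's centre at the open end away from the pan. Origin: centre of the underside. Bystander.
- jar: Closed glass jar with a snap lid, 76 across (92 over the wire clips), 96 high, loose, at the other side of the sheet from the brush. Origin: centre of the underside. Bystander.
- gauge: Red tire pressure gauge lying flat: dial 64 across, 25 high, with a grip and brass chuck reaching 107 mm along its -y. Origin: under the dial's centre. Beyond the vise. Bystander.
- clip: Orange plastic socket clip 140 (y) x 30 (x) carrying two upright steel sockets, 53 high. Origin: centre of the underside. Beyond the vise. Bystander.

How it is judged:
By the outcome, as a careful person would: the job done as asked, in the order asked, and still so for the second after the job is handed in, with the robot touching nothing.
It also fails if it takes over 58 s, if anything falls off the work surface, if the arm or the gripper's body presses on something with over 40 N, if the wrist force passes 120 N, or if a joint passes its speed limit or range.

### The arm

A 6-joint arm with a two-finger parallel gripper is mounted at the origin on the work surface. World frame = base frame: x ahead of the robot, y to its left, z up, the work surface at z = 0. Lengths are in m, angles in degrees, forces in N, time in s.
With the tool pointing down it reaches from about 0.25 to 0.725 m from the base axis. Payload 9.7 kg.
Tool frame: the origin (TCP) lies on the centre line of the jaws, within the pads' length; the fingertips stand 14 mm ahead of it and the grasp point (between the pads) lies 5 mm behind it; z points along the fingers, y is the line along which they close (so a half turn about z gives the same grasp; the last joint's range is limited). The gripper opens to 85 mm and grips with 20 to 120 N. Pads are 22 mm wide; open, the fingers measure 114 mm over their backs; the gripper's body (76 mm by 85 mm) begins 54 mm behind the grasp point. The pads swing forward as they close: fully open they stand 13 mm farther back than shut.
Start: joints at [-64.802, 4.979, 10.078, 95.1, 0, 90], TCP at [0.234, -0.498, 0.245] pointing down, gripper open.
Joint ranges: [-179.16, 179.16], [-48.56, 103.87], [-65.8, 70.77], [-126.05, 130.52], [-82.76, 87.17], [-180, 180]. Speed limits (degrees/s): [127.2, 127.2, 147.25, 180, 180, 180].

### API

Orientations are given as [roll, pitch, yaw] about the fixed x, y, z axes, in that order (R = Rz(yaw) Ry(pitch) Rx(roll)).
In Python, from workcell import bot, camera, get_calibration, ticket gives the robot as it stands. The module is installed in compiled form; this text tells all that it offers.
- The arm moves only by the tool send_rows, never from a script. Its arguments are lists of equal length, an entry for each row: "linear": the shift along the tool's x, y, z in m, a list of three; "twist": the turn, a rotation vector about the tool's x, y, z in units of 10 degrees (1.0 is 10 degrees), a list of three; "gripper": the opening in per cent of the stroke, from 0 (shut) to 100 (fully open). In form: {"linear": [[x, y, z], ...], "twist": [[wx, wy, wz], ...], "gripper": [gripper, ...]}. A call has 1 to 8 rows; each row shifts and turns the commanded pose from where the row before left it, along the tool's axes as they then stand; what a row does not reach is not made up. A row lasts 1/8 s, in which the tool goes at most 62.5 mm and 10.7 degrees, less where a joint would pass 70% of its speed; a pose out of reach is approached as far as the arm can. A call with a gripper value outside its range is refused whole. The fingers move at their own pace and stop on an object; "grip_force" is the grip in N (left out, the last holds). Time passes only in rows, so rows that do not move let the fingers close. It gives the time, the measured TCP pose, the force, the opening and the grip force at its end, in the units of the state.
- bot.get_obs(): the state, without advancing time (a new reading comes with each control period).
- camera(name): name is "scene" or "top"; returns the picture (420x560x3 uint8, red, green, blue); there is no depth.
- get_calibration(name): a dict with "fx", "fy", "cx", "cy" (pixels), "origin" and "orientation" of the camera in the world. Camera axes: x right, y down, z forward; pixel columns grow to the right and rows downward; lengths in m; the calibration is good to about 2 mm. A picture is of the moment at which its call begins. get_calibration takes no time and is no camera call.
- ticket.job_done(): hands the job in; it is judged then, once.
The state is a dict: "time": time; "q": joint angles; "qd": joint speeds; "joint_efforts": joint torques, N m; "ee_pos": TCP position; "tcp_rot": TCP orientation; "wrist_force": force on the tool from outside, world axes, zero at the start; "torque": the same for the moment, N m; "opening": finger opening in m; "grasp_force": force on a finger pad.
Only numpy, scipy, OpenCV 4.12 (cv2) and the standard library are available. Lean on these libraries where they do the work, as an engineer would, in place of code of your own. Each camera call takes 0.05 s, during which the arm holds its last target. There are 200 camera calls.

## Working session

There is one attempt and no reset: what is moved stays moved. The work goes in short steps, Python scripts to look and compute and a tool call to move; the robot and the scene stay as the last step left them, time stands still between calls to the robot, and variables do not carry over. Pictures are saved under pics/ and viewed, at most 10 in all, crops included, and the job is handed in when it is done.

Besides the shell and the picture viewer there is one more tool, called after "Request:" as name(argument=value, ...) on one line, values as JSON. send_rows: Moves the arm, as the interface text tells. Its arguments: {"type":"object","properties":{"linear":{"type":"array"},"twist":{"type":"array"},"gripper":{"type":"array"},"grip_force":{"type":"number"}},"required":["linear","twist","gripper"]}

```bash
mkdir -p pics; python3 - <<'E'
from workcell import bot,camera,get_calibration
import cv2,numpy as np
for n in("scene","top"):
    im=camera(n);cv2.imwrite(f"pics/{n}0.png",im[:,:,::-1]);c=get_calibration(n);print(n,c)
    np.save(f"pics/{n}0.npy",im)
print(bot.get_obs())
E
```

```text
scene {'fx': 431.4197225863484, 'fy': 431.4197225863484, 'cx': 277.05177438949596, 'cy': 214.44974089691303, 'origin': array([0.98521539, 0.56018154, 0.84646284]), 'orientation': array([-139.16640391,   -0.29264521,  147.55622811])}
top {'fx': 388.36087035975834, 'fy': 388.36087035975834, 'cx': 282.52905723312557, 'cy': 209.23383809440998, 'origin': array([ 0.55603923, -0.01334015,  1.03176844]), 'orientation': array([-1.76790730e+02,  1.26751943e-01, -9.07710745e+01])}
{'time': 0.1, 'q': array([-6.48004552e+01,  5.00974990e+00,  1.00400414e+01,  9.50993003e+01,
       -3.26778261e-04,  8.99990483e+01]), 'qd': array([ 0.07435   , -0.10755264,  0.12595107, -0.0469388 , -0.06982952,
       -0.00789364]), 'joint_efforts': array([ 1.49873395e-03, -5.21562016e+01,  4.65652764e+01,  1.61322230e-02,
        4.30232251e-05, -1.81579782e-05]), 'ee_pos': array([ 0.23409732, -0.49749601,  0.24464605]), 'tcp_rot': array([-1.79930991e+02,  3.25631726e-04,  2.52004969e+01]), 'wrist_force': array([0.30358176, 0.9147758 , 0.65535806]), 'torque': array([ 0.05894199, -0.00928635,  0.02156238]), 'grasp_force': 0.0, 'opening': 0.08530713183628823}
```

View pics/top0.png

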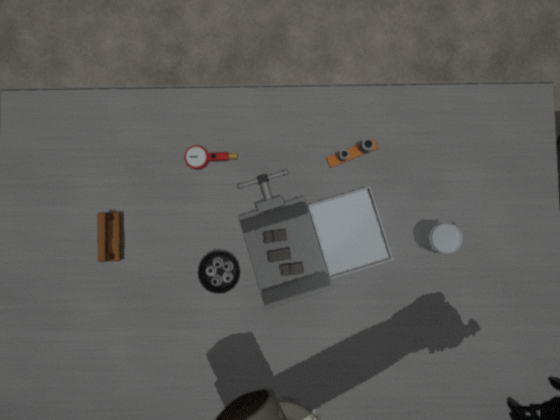

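View pics/scene0.png

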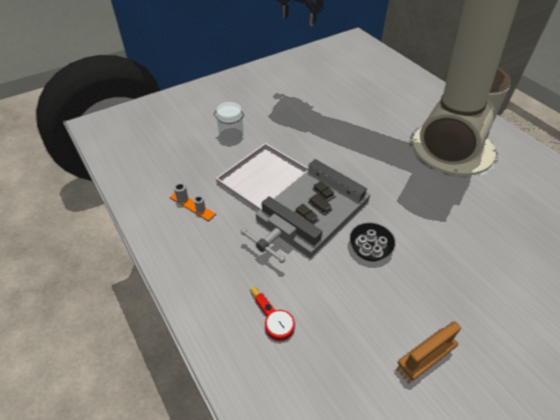

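Top view: brush at about (110,236), vise at (285,250) with pads at (275,236), (279,255) and (291,268), pan at (350,232), bowl at (219,271), jar at (445,237). The pan is on the vise's -y side. The scene view agrees.

```bash
cat > h.py <<'E'
import numpy as np,cv2
from scipy.spatial.transform import Rotation as R
from workcell import bot,camera,get_calibration
def ray(n,p,z):
    c=get_calibration(n);p=np.atleast_2d(p).astype(float)
    d=np.c_[(p[:,0]-c['cx'])/c['fx'],(p[:,1]-c['cy'])/c['fy'],np.ones(len(p))]
    d=R.from_euler('xyz',c['orientation'],degrees=True).apply(d);o=c['origin']
    return (o+d*((z-o[2])/d[:,2])[:,None])[:,:2]
def rects(n,m,z,amin=40):
    out=[]
    for k in cv2.findContours(m.astype(np.uint8),cv2.RETR_EXTERNAL,cv2.CHAIN_APPROX_NONE)[0]:
        if cv2.contourArea(k)<amin: continue
        w=ray(n,k[:,0,:],z)*1000
        r=cv2.minAreaRect(w.astype(np.float32));px=k[:,0].mean(0)
        out.append((px.round(),np.round(r[0],1),np.round(r[1],1),round(r[2],1)))
    return out
E
python3 - <<'E'
from h import *
for n in("top","scene"):
    im=np.load(f"pics/{n}0.npy");h=cv2.cvtColor(im,cv2.COLOR_RGB2HSV)
    br=(h[...,0]<22)&(h[...,1]>110)&(h[...,2]>40)
    print(n,"orange z.042/.094",*rects(n,br,.042),*rects(n,br,.094),sep="\n ")
    g=im.mean(2);dark=(g<48)
    if n=="top":
        roi=np.zeros_like(dark);roi[225:280,255:310]=1;print("dark",*rects(n,dark&roi,.048,20),sep="\n ")
        roi=np.zeros_like(dark);roi[180:285,300:400]=1;print("pan",*rects(n,(g>118)&roi,.02,500),sep="\n ")
        print(g[250,250:400:3].round())
im=np.load("pics/top0.npy")[165:315,190:400,::-1]
im=np.clip(im.astype(float)*1.6,0,255).astype(np.uint8)
cv2.imwrite("pics/c1.png",cv2.resize(im,None,fx=3.8,fy=3.8,interpolation=cv2.INTER_CUBIC))
E
```

```text
top
 orange z.042/.094
 (array([109., 236.]), array([549.1, 429.4]), array([122.1,  58.5]), 0.8)
 (array([334., 160.]), array([ 737.7, -147.1]), array([27.8, 37.2]), 22.5)
 (array([212., 158.]), array([739.5, 164.6]), array([110.1,  58.4]), 76.6)
 (array([353., 153.]), array([ 755.5, -192.7]), array([28. , 50.9]), 21.9)
 (array([109., 236.]), array([549.4, 406.2]), array([115.7,  55.4]), 0.8)
 (array([334., 160.]), array([ 728.2, -140.1]), array([26.3, 35.2]), 22.5)
 (array([212., 158.]), array([729.9, 155.2]), array([104.3,  55.3]), 76.6)
 (array([353., 153.]), array([ 745. , -183.2]), array([26.6, 48.2]), 21.9)
dark
pan
 (array([348., 231.]), array([ 553.8, -181. ]), array([190.5, 159.8]), 16.1)
[ 89.  90.  89.  89.  87.  87.  65.  49.  53.  48.  54.  59.  58.  65.
  91.  94.  94.  92.  93.  98.  96.  99.  97.  98. 124. 144. 144. 142.
 143. 145. 141. 142. 141. 142. 142. 142. 142. 142. 141. 142. 142. 140.
 137. 139. 140. 133.  95. 110. 104. 104.]
scene
 orange z.042/.094
 (array([427., 353.]), array([540.1, 428.8]), array([165.5,  42.2]), 1.3)
 (array([272., 315.]), array([754.5, 192.7]), array([135.6,  61.1]), 77.7)
 (array([197., 209.]), array([ 765.8, -147.8]), array([30.2, 97.8]), 21.3)
 (array([427., 353.]), array([568.9, 437.3]), array([154.8,  39.4]), 1.3)
 (array([272., 315.]), array([769.4, 216.4]), array([126.8,  57.2]), 77.7)
 (array([197., 209.]), array([ 780. , -102.1]), array([28.3, 91.5]), 21.3)
```

View pics/c1.png

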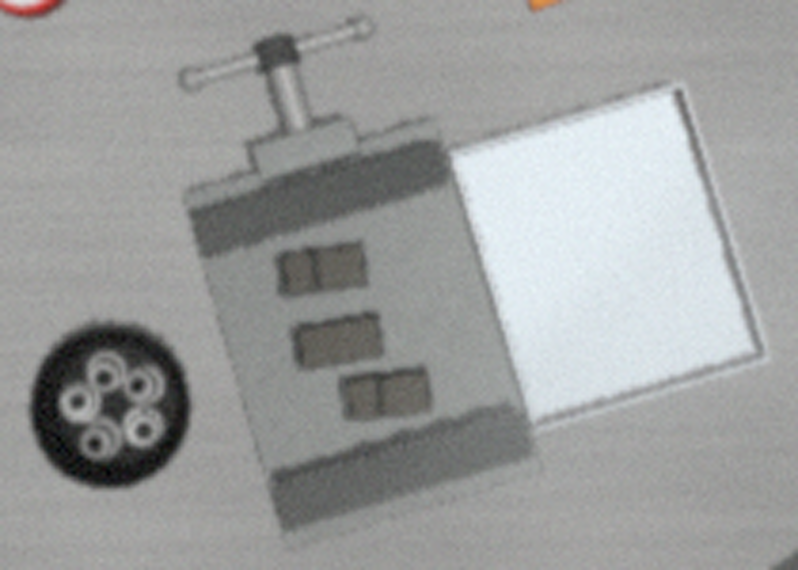

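The crop shows three pads between the jaws, the pan interior bright and clear at right, and all edges legible. Next I measure the pads and jaws in the vise frame.

```bash
python3 - <<'E'
from h import *
P=lambda l:np.array(l)/3.8+[190,165]-.4
yaw=np.deg2rad(16.1);ux=np.array([np.cos(yaw),np.sin(yaw)]);uy=np.array([-ux[1],ux[0]])
pan=rects("top",np.pad((np.load("pics/top0.npy").mean(2)>118)[180:285,300:400],((180,135),(300,160))),.012,500)[0]
print("pan@12mm",pan)
print("pan rim corners",(ray("top",P([[455,150],[680,85],[768,355],[540,432]]),.024)*1000).round())
bed=ray("top",P([[185,190],[435,118],[540,465],[290,545]]),.03)*1000;print("bed corners",bed.round(),bed.mean(0))
c=bed.mean(0);f=lambda l,z:(((ray("top",P(l),z)*1000)-c)@np.c_[ux,uy]).round(1).tolist()
print("vise bed",f([[185,190],[435,118],[540,465],[290,545]],.03))
print("jaw inner up,low",f([[207,257],[450,185],[270,470],[515,402]],.062))
for n,l in dict(a=[[277,255],[364,242],[368,286],[281,297]],b=[[292,326],[379,313],[384,354],[298,369]],c=[[340,376],[427,366],[432,410],[347,420]]).items(): print(n,f(l,.048))
E
```

```text
pan@12mm (array([348., 231.]), array([ 553.8, -182.4]), array([192. , 161.1]), 16.1)
pan rim corners [[ 625.  -82.]
 [ 668. -237.]
 [ 483. -292.]
 [ 433. -136.]]
bed corners [[ 600.  103.]
 [ 647.  -68.]
 [ 412. -135.]
 [ 361.   34.]] [504.76501307 -16.63367754]
vise bed [[124.5, 88.1], [122.1, -88.8], [-122.2, -87.7], [-124.3, 88.4]]
jaw inner up,low [[75.7, 83.6], [74.6, -82.8], [-68.8, 83.8], [-73.1, -81.8]]
a [[63.8, 40.0], [55.3, -17.9], [26.6, -12.0], [36.4, 45.5]]
b [[15.9, 44.0], [7.3, -13.7], [-19.5, -9.0], [-12.4, 48.4]]
c [[-24.9, 23.1], [-35.3, -34.0], [-64.0, -28.7], [-54.0, 27.0]]
```

Request:
send_rows(linear=[[0,0,-0.02],[0,0,-0.02]], twist=[[0,0,0.5],[0,0,0.5]], gripper=[100,100], grip_force=60)

```text
time: 0.35
ee_pos: [0.2341, -0.4974, 0.2852]
tcp_rot: [-179.9, 0.0, 15.0]
wrist_force: [0.2, -0.4, 0.2]
opening: 0.0853
grasp_force: 0.0
```

```bash
python3 -c "
from workcell import bot
o=bot.get_obs();print(o['q'],o['ee_pos'],o['tcp_rot'])"
```

```text
[-6.48006029e+01  6.14326067e+00  1.58248094e+01  9.97564150e+01
  1.06241612e-03  1.00163522e+02] [ 0.23407333 -0.49743292  0.28522135] [-1.79926121e+02  1.21649962e-02  1.50358819e+01]
```

The camera says vise centre ≈ (505, -14) mm and vise yaw ≈ 16°. Pads span vise x -64..64 and y -34..48. The brush is at ≈ (549, 423), yaw ≈ 1°. q6 falls as yaw rises, so I'll use the half-turned grasp, with tool yaw ≈ 180.

Request:
send_rows(linear=[[0,0,0],[0,0,0],[0,0,0],[0,0,0],[0,0,0],[0,0,0],[0,0,0],[0,0,0]], twist=[[0,0,-1.035],[0,0,-1.035],[0,0,-1.035],[0,0,-1.035],[0,0,-1.035],[0,0,-1.035],[0,0,-1.035],[0,0,-1.035]], gripper=[100,100,100,100,100,100,100,100])

```text
time: 1.35
ee_pos: [0.2341, -0.4976, 0.2849]
tcp_rot: [-180.0, -0.0, 98.3]
wrist_force: [-0.3, 0.0, -0.6]
opening: 0.0853
grasp_force: 0.0
```

Request:
send_rows(linear=[[0,0,0],[0,0,0],[0,0,0],[0,0,0],[0,0,0],[0,0,0],[0,0,0],[0,0,0]], twist=[[0,0,-1.035],[0,0,-1.035],[0,0,-1.035],[0,0,-1.035],[0,0,-1.035],[0,0,-1.035],[0,0,-1.035],[0,0,-1.035]], gripper=[100,100,100,100,100,100,100,100])

```text
time: 2.35
ee_pos: [0.2341, -0.4976, 0.2849]
tcp_rot: [180.0, -0.0, -178.9]
wrist_force: [-0.6, 0.4, -0.3]
opening: 0.0854
grasp_force: 0.0
```

Request:
send_rows(linear=[[-0.019,0.055,0.004],[-0.019,0.055,0.004],[-0.019,0.055,0.004],[-0.019,0.055,0.004],[-0.019,0.055,0.004],[-0.019,0.055,0.004],[-0.019,0.055,0.004],[-0.019,0.055,0.004]], twist=[[0,0,0],[0,0,0],[0,0,0],[0,0,0],[0,0,0],[0,0,0],[0,0,0],[0,0,0]], gripper=[100,100,100,100,100,100,100,100])

```text
time: 3.35
ee_pos: [0.3801, -0.0537, 0.2531]
tcp_rot: [-180.0, 0.0, -179.2]
wrist_force: [0.5, -0.3, 0.5]
opening: 0.0852
grasp_force: 0.0
```

Request:
send_rows(linear=[[-0.021,0.056,0.007],[-0.021,0.056,0.007],[-0.021,0.056,0.007],[-0.021,0.056,0.007],[-0.021,0.056,0.007],[-0.021,0.056,0.007],[-0.021,0.056,0.007],[-0.021,0.056,0.007]], twist=[[0,0,0],[0,0,0],[0,0,0],[0,0,0],[0,0,0],[0,0,0],[0,0,0],[0,0,0]], gripper=[100,100,100,100,100,100,100,100])

```text
time: 4.35
ee_pos: [0.542, 0.3966, 0.1965]
tcp_rot: [-180.0, -0.0, -179.2]
wrist_force: [0.9, 0.4, 1.0]
opening: 0.0853
grasp_force: 0.0
```

Request:
send_rows(linear=[[-0.007,0.026,0.01],[0,0,0.02],[0,0,0.01],[0,0,0]], twist=[[0,0,0],[0,0,0],[0,0,0],[0,0,0]], gripper=[100,100,100,100])

```text
time: 4.85
ee_pos: [0.5481, 0.4202, 0.1565]
tcp_rot: [-179.9, -0.1, -179.2]
wrist_force: [-0.5, 0.3, 0.4]
opening: 0.0854
grasp_force: 0.0
```

```bash
python3 - <<'E'
from h import *
o=bot.get_obs();print(o['ee_pos'],o['tcp_rot'],o['q'])
im=camera("scene");c=im[230:400,330:560,::-1]
cv2.imwrite("pics/s1.png",cv2.resize(c,None,fx=3.4,fy=3.4,interpolation=cv2.INTER_CUBIC))
E
```

```text
[0.54808646 0.42019642 0.15651734] [-1.79941030e+02 -7.53650089e-02 -1.79223704e+02] [ 3.74768477e+01  2.41762223e+01  2.33443075e+01  8.92637527e+01
 -2.23940171e-03  3.67005146e+01]
```

View pics/s1.png

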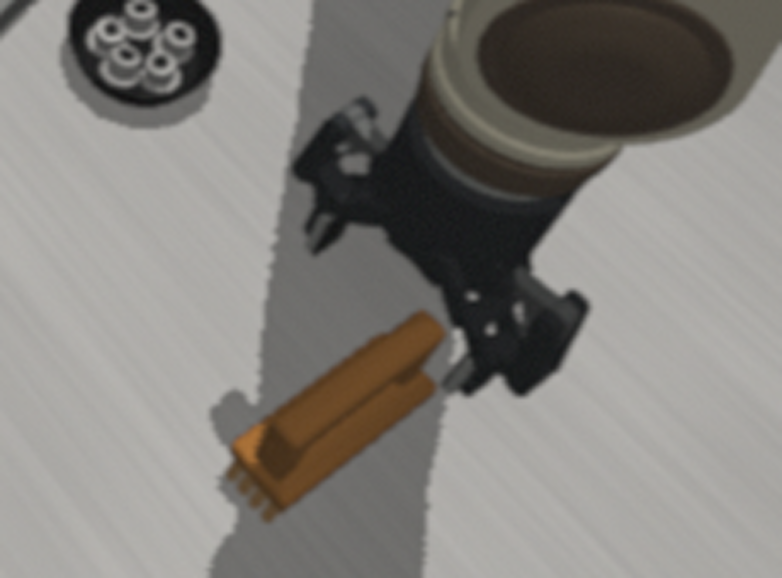

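The view shows the open fingers hanging above and astride the brush bar, with the brush upright at about (350,420) in the crop. I descend and grip.

Request:
send_rows(linear=[[0,0.002,0.025],[0,0,0.025],[0,0,0.018],[0,0,0.009],[0,0,0],[0,0,0],[0,0,0],[0,0,0]], twist=[[0,0,0],[0,0,0],[0,0,0],[0,0,0],[0,0,0],[0,0,0],[0,0,0],[0,0,0]], gripper=[100,100,100,100,100,10,10,10], grip_force=80)

```text
time: 5.9
ee_pos: [0.5485, 0.423, 0.0808]
tcp_rot: [180.0, 0.0, -179.2]
wrist_force: [-0.1, -0.2, -0.3]
opening: 0.0322
grasp_force: 0.0
```

Request:
send_rows(linear=[[0,0,0],[0,0,0],[0,0,0],[0,0,0]], twist=[[0,0,0],[0,0,0],[0,0,0],[0,0,0]], gripper=[10,10,10,10])

```text
time: 6.4
ee_pos: [0.5485, 0.4229, 0.0806]
tcp_rot: [180.0, 0.0, -179.2]
wrist_force: [0.1, 0.0, 3.0]
opening: 0.0191
grasp_force: 80.9
```

Request:
send_rows(linear=[[0,0,-0.02],[0,0,-0.05],[0,0,-0.05],[0.01,-0.051,0],[0.01,-0.051,0],[0.01,-0.051,0],[0.01,-0.051,0],[0.01,-0.051,0]], twist=[[0,0,0],[0,0,0],[0,0,0],[0,0,0],[0,0,0],[0,0,0],[0,0,0],[0,0,0]], gripper=[10,10,10,10,10,10,10,10])

```text
time: 7.4
ee_pos: [0.5013, 0.1655, 0.2014]
tcp_rot: [180.0, 0.0, -179.2]
wrist_force: [1.7, -0.6, -1.9]
opening: 0.0187
grasp_force: 80.6
```

Request:
send_rows(linear=[[0.01,-0.051,0],[0.01,-0.051,0],[0,0,0],[0,0,0],[0,0,0]], twist=[[0,0,0],[0,0,0],[0,0,-0.77],[0,0,-0.77],[0,0,0]], gripper=[10,10,10,10,10])

```text
time: 8.02
ee_pos: [0.4834, 0.0646, 0.2013]
tcp_rot: [-180.0, 0.0, -163.9]
wrist_force: [-0.3, -0.4, -1.2]
opening: 0.0186
grasp_force: 80.5
```

```bash
python3 - <<'E'
from h import *
o=bot.get_obs();print(o['ee_pos'],o['tcp_rot'],o['wrist_force'],o['opening'])
im=camera("scene");c=im[110:290,200:430,::-1]
cv2.imwrite("pics/s2.png",cv2.resize(c,None,fx=3.3,fy=3.3,interpolation=cv2.INTER_CUBIC))
E
```

```text
[0.48335316 0.06464561 0.20128467] [-1.79990793e+02  4.43000775e-02 -1.63877215e+02] [-0.32348097 -0.35875836 -1.18640434] 0.018621213461637445
```

View pics/s2.png

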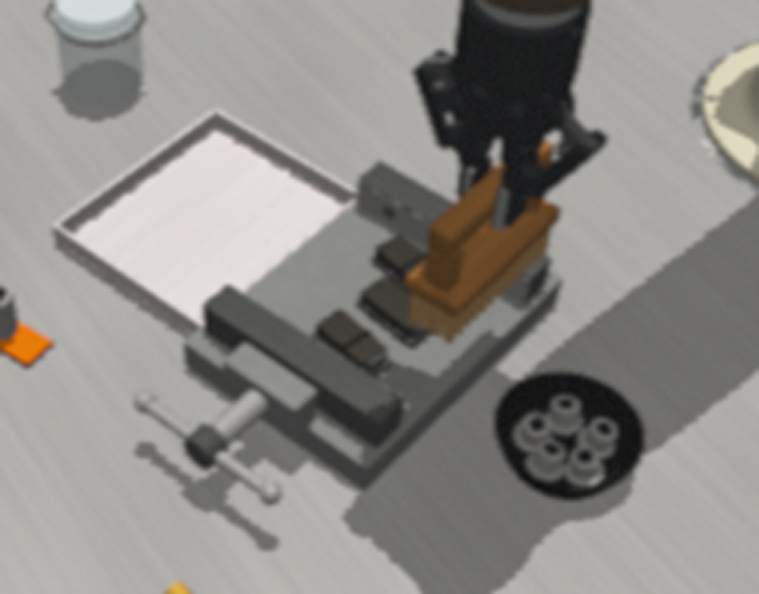

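The brush hangs level, aligned with the channel behind the pads, and the bowl is clear. I lower it just above the bed.

Request:
send_rows(linear=[[0,0,0.04],[0,0,0.03],[0,0,0.01],[0,0,0.006],[0,0,0]], twist=[[0,0,0],[0,0,0],[0,0,0],[0,0,0],[0,0,0]], gripper=[10,10,10,10,10])

```text
time: 8.7
ee_pos: [0.4837, 0.065, 0.115]
tcp_rot: [-180.0, 0.0, -163.8]
wrist_force: [1.1, 0.4, -1.0]
opening: 0.0187
grasp_force: 80.4
```

```bash
python3 - <<'E'
from h import *
o=bot.get_obs();print(o['ee_pos'],o['tcp_rot'],o['wrist_force'],o['torque'])
im=camera("top");c=im[185:315,200:380,::-1]
cv2.imwrite("pics/t3.png",cv2.resize(c,None,fx=4.2,fy=4.2,interpolation=cv2.INTER_CUBIC))
E
```

```text
[0.48368114 0.06496447 0.1150159 ] [-1.79992486e+02  4.59193609e-02 -1.63831576e+02] [ 1.14120619  0.36195296 -1.00806295] [-0.02199504 -0.01053015 -0.02792986]
```

View pics/t3.png

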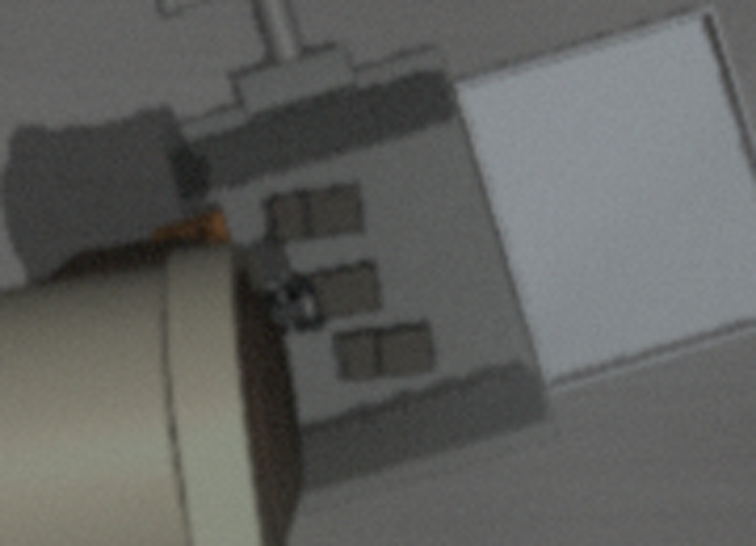

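Pads are at crop (315,212), (345,288) and (385,350), untouched. The brush end is at (222,212), about 12 mm clear of the jaw. I start the sweep along tool -y.

Request:
send_rows(linear=[[0,0,0.0015],[0,-0.01,0],[0,-0.012,0],[0,-0.012,0],[0,-0.012,0],[0,-0.012,0],[0,-0.012,0],[0,-0.012,0]], twist=[[0,0,0],[0,0,0],[0,0,0],[0,0,0],[0,0,0],[0,0,0],[0,0,0],[0,0,0]], gripper=[10,10,10,10,10,10,10,10])

```text
time: 9.75
ee_pos: [0.5064, -0.0145, 0.1129]
tcp_rot: [180.0, 0.0, -163.8]
wrist_force: [0.1, 5.6, 0.4]
opening: 0.0188
grasp_force: 81.5
```

```bash
python3 - <<'E'
from h import *
o=bot.get_obs();print(o['ee_pos'],o['tcp_rot'],o['wrist_force'],o['torque'])
im=camera("scene");c=im[130:260,200:380,::-1]
cv2.imwrite("pics/s4.png",cv2.resize(c,None,fx=4.2,fy=4.2,interpolation=cv2.INTER_CUBIC))
E
```

```text
[ 0.50643448 -0.01448013  0.11287308] [ 1.79959299e+02  1.45562829e-02 -1.63802163e+02] [0.06416783 5.61692283 0.4296121 ] [ 1.2915836   0.41166307 -0.03160798]
```

View pics/s4.png

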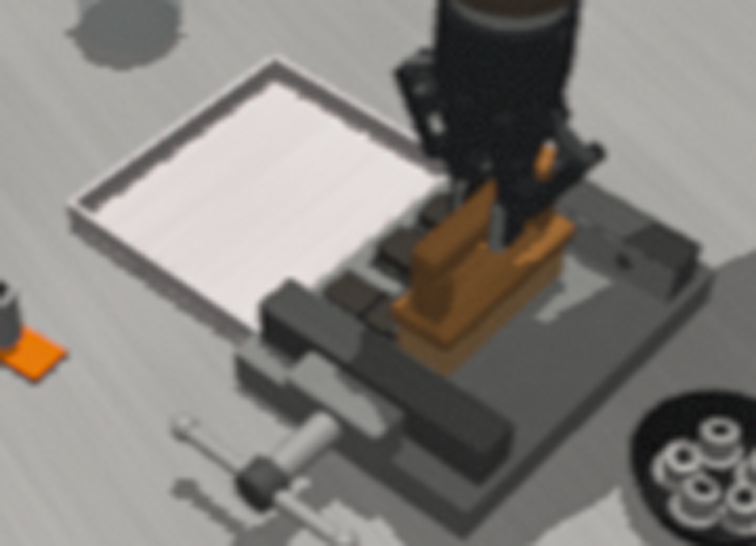

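The pads are moving as a row ahead of the brush, now at crop (355,295), (405,248) and (440,210). I continue over the edge.

Request:
send_rows(linear=[[0,-0.011,0],[0,-0.011,0],[0,-0.011,0],[0,-0.011,0],[0,-0.011,0],[0,-0.011,0],[0,-0.011,0],[0,-0.011,0]], twist=[[0,0,0],[0,0,0],[0,0,0],[0,0,0],[0,0,0],[0,0,0],[0,0,0],[0,0,0]], gripper=[10,10,10,10,10,10,10,10])

```text
time: 10.8
ee_pos: [0.5307, -0.0991, 0.1124]
tcp_rot: [180.0, -0.0, -163.8]
wrist_force: [-1.1, 3.5, -2.1]
opening: 0.0187
grasp_force: 81.1
```

```bash
python3 - <<'E'
from h import *
o=bot.get_obs();print(o['ee_pos'],o['tcp_rot'],o['wrist_force'],o['torque'])
im=camera("scene");c=im[120:260,190:380,::-1]
t=camera("top");t=t[185:325,270:430,::-1]
f=lambda c:cv2.resize(c,(400,int(c.shape[0]*400/c.shape[1])),interpolation=cv2.INTER_CUBIC)
a,b=f(c),f(t);H=max(len(a),len(b));p=lambda x:np.pad(x,((0,H-len(x)),(0,0),(0,0)))
cv2.imwrite("pics/s5.png",np.hstack([p(a),p(b)]))
E
```

```text
[ 0.53072059 -0.09913053  0.11241121] [ 1.79988047e+02 -4.18739711e-02 -1.63808684e+02] [-1.14768617  3.53359963 -2.09198806] [0.88522438 0.29174606 0.05600558]
```

View pics/s5.png

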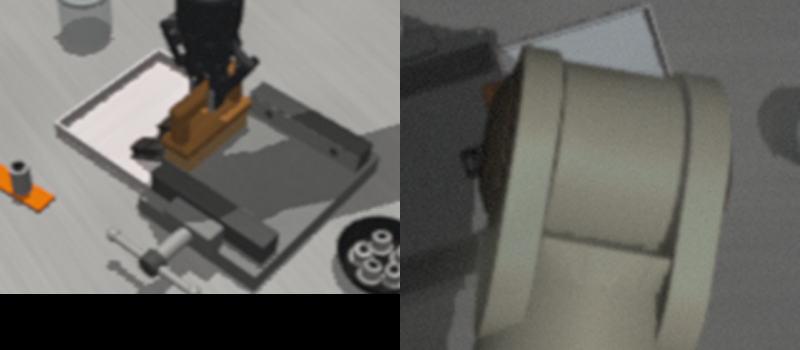

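The left half shows the brush at the bed's end with a pad nosing down into the pan at about (147,150). In the right half the arm hides the pads from the top view. I push a little farther.

Request:
send_rows(linear=[[0,-0.008,0],[0,-0.008,0],[0,-0.008,0],[0,-0.008,0],[0,-0.008,0],[0,0,0],[0,0,0]], twist=[[0,0,0],[0,0,0],[0,0,0],[0,0,0],[0,0,0],[0,0,0],[0,0,0]], gripper=[10,10,10,10,10,10,10])

```text
time: 11.78
ee_pos: [0.5419, -0.1368, 0.1127]
tcp_rot: [180.0, -0.0, -163.8]
wrist_force: [-0.2, -0.6, -1.8]
opening: 0.0188
grasp_force: 80.6
```

Request:
send_rows(linear=[[0,0,-0.02],[0,0,-0.03],[0,0,-0.05],[0,0.05,0],[0,0.055,0],[0,0.055,0],[0,0.055,0],[0,0.055,0]], twist=[[0,0,0],[0,0,0],[0,0,0],[0,0,0],[0,0,0],[0,0,0],[0,0,0],[0,0,0]], gripper=[10,10,10,10,10,10,10,10])

```text
time: 12.78
ee_pos: [0.4657, 0.1242, 0.213]
tcp_rot: [180.0, 0.0, -163.8]
wrist_force: [0.3, 0.0, -1.3]
opening: 0.0187
grasp_force: 80.5
```

```bash
python3 - <<'E'
from h import *
o=bot.get_obs();print(o['ee_pos'],o['tcp_rot'],o['wrist_force'])
im=camera("scene");c=im[110:240,180:340,::-1]
t=camera("top");np.save("pics/t6.npy",t);t=t[175:305,270:430,::-1]
f=lambda c:cv2.resize(c,(400,int(c.shape[0]*400/c.shape[1])),interpolation=cv2.INTER_CUBIC)
cv2.imwrite("pics/s6.png",np.hstack([f(c),f(t)]))
E
```

```text
[0.46572394 0.12424581 0.21300363] [ 1.79996229e+02  3.94370065e-02 -1.63791403e+02] [ 0.33904925  0.03936345 -1.31922313]
```

View pics/s6.png

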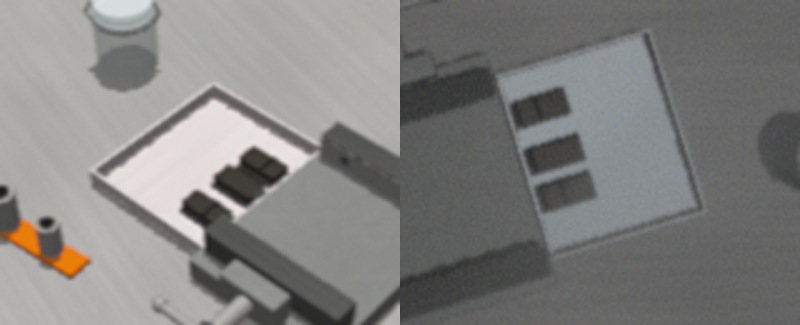

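All three pads lie in the pan, at about (540,108), (555,153) and (565,190) in the right half. I check numerically that they are flat and clear of the wall.

```bash
python3 - <<'E'
from h import *
t=np.load("pics/t6.npy");g=t.mean(2);roi=np.zeros_like(g);roi[202:265,311:352]=1
m=(g<105)&(roi>0)
yaw=np.deg2rad(16.1);U=np.c_[[np.cos(yaw),np.sin(yaw)],[-np.sin(yaw),np.cos(yaw)]]
for k in cv2.findContours(m.astype(np.uint8),cv2.RETR_EXTERNAL,cv2.CHAIN_APPROX_NONE)[0]:
    if cv2.contourArea(k)<40: continue
    w=ray("top",k[:,0],.022)*1000;r=cv2.minAreaRect(w.astype(np.float32))
    v=(w-[505,-14])@U;print(np.round(r[0]),np.round(r[1]),v.min(0).round(),v.max(0).round())
E
```

```text
[ 503. -147.] [30. 60.] [ -55. -157.] [-24. -98.]
[ 541. -137.] [30. 61.] [ -15. -158.] [ 15. -97.]
[ 532. -103.] [ 36. 124.] [-63. -94.] [ 66. -57.]
[ 589. -123.] [30. 60.] [  36. -158.] [ 66. -98.]
```

```bash
python3 - <<'E'
from h import *
t=camera("scene");g=t.mean(2);yaw=np.deg2rad(16.1);U=np.c_[[np.cos(yaw),np.sin(yaw)],[-np.sin(yaw),np.cos(yaw)]]
roi=np.zeros_like(g);roi[160:205,248:300]=1
m=(g<62)&(roi>0)
for k in cv2.findContours(m.astype(np.uint8),cv2.RETR_EXTERNAL,cv2.CHAIN_APPROX_NONE)[0]:
    if cv2.contourArea(k)<30: continue
    for z in(.004,.022):
        v=((ray("scene",k[:,0],z)*1000)-[505,-14])@U;print(k[:,0].mean(0).round(),z,v.min(0).round(),v.max(0).round())
E
```

```text
[261. 193.] 0.004 [  29. -165.] [  61. -124.]
[261. 193.] 0.022 [  42. -152.] [  73. -113.]
[279. 180.] 0.004 [ -63. -165.] [  10. -113.]
[279. 180.] 0.022 [ -48. -152.] [  23. -102.]
```

The evidence agrees on three points:
- The top view shows full 30×60 footprints.
- All the pads sit inside the -96 mm wall line.
- The brush passed over their tails at about 32 mm without contact, so they lie down inside.

I return the brush to its original area.

Request:
send_rows(linear=[[-0.025,0.042,0],[-0.025,0.042,0],[-0.025,0.042,0],[-0.025,0.042,0],[-0.025,0.042,0],[-0.025,0.042,0],[0,0,0.03],[0,0,0.04]], twist=[[0,0,0],[0,0,0],[0,0,0],[0,0,0],[0,0,0],[0,0,0],[0,0,0],[0,0,0]], gripper=[10,10,10,10,10,10,10,10])

```text
time: 13.92
ee_pos: [0.5417, 0.4064, 0.1421]
tcp_rot: [180.0, 0.1, -163.8]
wrist_force: [-0.8, -0.6, -2.8]
opening: 0.0186
grasp_force: 80.6
```

Request:
send_rows(linear=[[0,0,0.03],[0,0,0.02],[0,0,0.006],[0,0,0.003],[0,0,0]], twist=[[0,0,0],[0,0,0],[0,0,0],[0,0,0],[0,0,0]], gripper=[10,10,10,10,10])

```text
time: 14.55
ee_pos: [0.5408, 0.4063, 0.0846]
tcp_rot: [180.0, 0.1, -163.8]
wrist_force: [-0.7, 0.4, -1.7]
opening: 0.0185
grasp_force: 80.5
```

Request:
send_rows(linear=[[0,0,0.002],[0,0,0.001],[0,0,0.001],[0,0,0]], twist=[[0,0,0],[0,0,0],[0,0,0],[0,0,0]], gripper=[10,10,10,10])

```text
time: 15.05
ee_pos: [0.5404, 0.4066, 0.0806]
tcp_rot: [180.0, 0.0, -163.8]
wrist_force: [-1.8, 0.7, 4.4]
opening: 0.019
grasp_force: 81.1
```

Contact is felt at the same height as at the pick. I release and retreat.

Request:
send_rows(linear=[[0,0,0],[0,0,0],[0,0,0],[0,0,0],[0,0,0],[0,0,0],[0,0,0],[0,0,0]], twist=[[0,0,0],[0,0,0],[0,0,0],[0,0,0],[0,0,0],[0,0,0],[0,0,0],[0,0,0]], gripper=[30,60,100,100,100,100,100,100])

```text
time: 16.05
ee_pos: [0.5403, 0.4063, 0.0798]
tcp_rot: [-180.0, -0.0, -163.8]
wrist_force: [-0.1, 0.9, 0.0]
opening: 0.0853
grasp_force: 0.0
```

Request:
send_rows(linear=[[0,0,-0.01],[0,0,-0.03],[0,0,-0.05],[0,0,-0.05],[0.05,0,0],[0.05,0,0],[0.05,0,0],[0,0,0]], twist=[[0,0,0],[0,0,0],[0,0,0],[0,0,0],[0,0,0],[0,0,0],[0,0,0],[0,0,0]], gripper=[100,100,100,100,100,100,100,100])

```text
time: 17.05
ee_pos: [0.3939, 0.3638, 0.2214]
tcp_rot: [180.0, 0.1, -163.7]
wrist_force: [0.5, 1.3, 1.0]
opening: 0.0853
grasp_force: 0.0
```

```bash
python3 - <<'E'
from h import *
a=camera("scene");b=camera("top")
cv2.imwrite("pics/s7.png",np.hstack([cv2.resize(x[:,:,::-1],(400,300),interpolation=cv2.INTER_AREA) for x in(a,b)]))
E
```

```text
(no output)
```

View pics/s7.png

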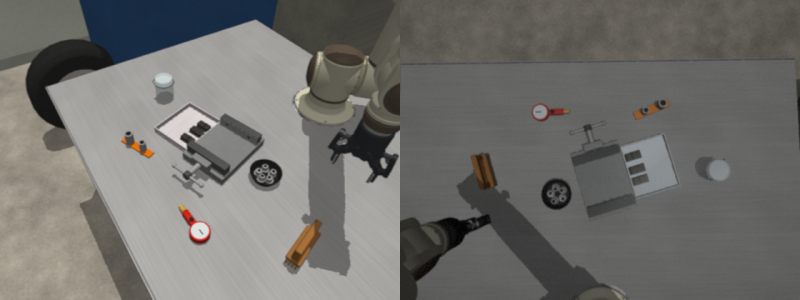

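The brush stands upright alone at about (303,243) left and (484,170) right. The pads are in the pan, the bystanders have not moved, and the gripper is clear.

```bash
python3 -c "
from workcell import ticket
print(ticket.job_done())"
```

```text
the job is handed in; nothing more can be done
None
```

I swept all three brake pads into the catch pan with the brush, stood the brush back on the steel sheet clear of the vise and pan, saw nothing else moved in the final pictures, and handed the job in at about 17 s; no verdict was shown.

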